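Refit the spring-pin roller in the outfeed stand's roller head

TASK

The roller head of the outfeed stand is on the saw table for service and its roller lies beside it. Put the roller back, either way round: set one pin in the recess of its bearing block, press the sprung pin in until the other end passes between the blocks, and ease it out so that both pins stand home in their recesses and the roller is held by its spring alone. The two blocks may be bolted at different heights, so feel for the recesses; push gently, hardly harder than the spring asks, do not lean on the head, and leave the other things where they are.

Things in the scene. Friction and masses are not known exactly. Their poses are not given: they have to be found in the camera images.
- head: Grey steel U on a dark foot plate 84 x 300 x 8 mm that magnets hold immovably on the saw table. Origin: centre of its underside; y runs from cheek to cheek, x across, z up. Between the cheeks its floor is at z = 12 mm; it is open in front, behind and above. Inside each cheek is a grey bearing block with one recess; the block faces are 182 mm apart; blocks and cheeks end at z = 105 mm or lower.
- end_a (a point): A point of the head on the inner face of the block at its -y end (head x 0, y -91, z 75 mm); axes as the head's. The block is 40 mm wide, 44 mm high, 12 mm thick; the centre of its face has a round blind recess, 13 mm wide, 7 mm deep, edge barely chamfered. The block is bolted through upright slots: its recess is up to 8 mm above or below this point (not tracked, see it or feel it).
- end_b (a point): The same point of the block at the head's +y end (head x 0, y 91, z 75 mm), its face looking to -y. The two blocks and recesses are alike, but each has its own height, up to 8 mm above or below the point. Blocks do not slip at the forces allowed here.
- roller: The roller, about 0.33 kg: aluminium tube 34 mm in diameter with a black cap 38 mm in diameter, 12 mm wide, at each end; 160 mm long over the caps. Origin: on its axis, midway between the ends; y runs along the axis. It lies on the table, axis 19 mm up. The rigid pin is at the +y end, the sprung pin at the -y end. It fits the head either way round.
- fixed_tip (a point): Centre of the end of the roller's rigid steel pin, 89 mm along +y from the roller's origin. The pin is 10 mm in diameter, stands 9 mm out of the cap and has a square end. With both pins level and the sprung pin at the bottom of its recess, the sprung pin must be pushed in by at least 10 mm for this pin to pass the face of the other block.
- spring_tip (a point): Centre of the end of the sprung steel pin, 110 mm along -y from the roller's origin while the pin is out. The pin is 10 mm in diameter with a square end and stands 30 mm out of the cap; it can be pushed in by up to 16 mm, then stops hard; it is about 3 mm in when the roller is seated. The spring takes 2 N at first and 0.8 N more per mm.
- driver_amber: Screwdriver with an amber fluted handle, 198 mm long, lying on the saw table; a bystander. Origin: centre of its underside.
- tape_measure: Yellow and black pocket tape, 33 x 94 x 63 mm, standing on edge; a bystander. Origin: centre of its underside.
- jar_screws_a: Glass jar of screws with a brown lid, 62 mm across and 92 mm tall; a bystander. Origin: centre of its underside.
- pencil: Flat red carpenter's pencil, 162 mm long; a bystander. Origin: centre of its underside.
- offcut_cube: Offcut block of light timber, 40 x 45 x 38 mm; a bystander. Origin: centre of its underside.

How it is judged:
On the way:
1. the tip of the sprung pin stands in one of the two recesses (((y of spring_tip in the frame of head above 0.094 m and x of spring_tip in the frame of head between -0.004 and 0.004 m and z of spring_tip in the frame of head between 0.06 and 0.09 m) or (y of spring_tip in the frame of head below -0.094 m and x of spring_tip in the frame of head between -0.004 and 0.004 m and z of spring_tip in the frame of head between 0.06 and 0.09 m))), for 0.1 s.
At the end, for the whole second after the job is handed in: the roller hangs between the bearing blocks, either way round, at rest and let go of: the tip of each pin is at least 4 mm deep in its block's recess (one pin in each block), and the sprung pin is pushed in by 1 to 7 mm, so that its spring holds the roller (((y of fixed_tip in the frame of head above 0.095 m and x of fixed_tip in the frame of head between -0.004 and 0.004 m and z of fixed_tip in the frame of head between 0.06 and 0.09 m and y of spring_tip in the frame of head below -0.095 m and x of spring_tip in the frame of head between -0.004 and 0.004 m and z of spring_tip in the frame of head between 0.06 and 0.09 m) or (y of fixed_tip in the frame of head below -0.095 m and x of fixed_tip in the frame of head between -0.004 and 0.004 m and z of fixed_tip in the frame of head between 0.06 and 0.09 m and y of spring_tip in the frame of head above 0.095 m and x of spring_tip in the frame of head between -0.004 and 0.004 m and z of spring_tip in the frame of head between 0.06 and 0.09 m)) and distance between fixed_tip and spring_tip between 0.192 and 0.198 m and linear speed of roller below 0.02 m/s); the robot touches nothing.
It fails at once if the roller, or the robot, presses on the roller head with more than 30 N (contact force between any of roller, the arm, the fingers and head above 30 N).
It fails at once if one of the bystanders is shifted by more than 3 cm (distance of any of driver_amber, tape_measure, jar_screws_a, pencil, offcut_cube from where it was at the start of the episode above 0.03 m).
It also fails if it takes over 72 s, if anything falls off the work surface, if the arm or the gripper's body presses on something with over 40 N, if the wrist force passes 120 N, or if a joint passes its speed limit or range.

ROBOT

A 7-joint arm with a two-finger parallel gripper is mounted at the origin on a cart in front of the work surface, level with it; the furniture and walls round the work are solid. World frame = base frame: x ahead of the robot, y to its left, z up, the work surface at z = 0. Lengths are in m, angles in rad, forces in N, time in s.
With the tool pointing down it reaches from about 0.425 to 1.025 m from the base axis. Payload 3.6 kg.
Tool frame: the origin (TCP) lies at the very end of the fingers, on their centre line; the grasp point (between the pads) lies ctrl.tcp_to_grasp behind it (ctrl.tcp_to_grasp is the distance from the TCP to the grasp point, in m); z points along the fingers, y is the line along which they close (so a half turn about z gives the same grasp; the last joint's range is limited). The gripper opens to 85 mm and grips with 20 to 120 N. Pads are 22 mm wide; open, the fingers measure 114 mm over their backs; the gripper's body (76 mm by 85 mm) begins 54 mm behind the grasp point. The pads swing forward as they close: fully open they stand 13 mm farther back than shut.
Start: joints at [1.2, 0.591, 0.048, 1.609, -0.033, 0.943, -0.034], TCP at [0.199, -0.697, 0.231] pointing down, gripper open.
Joint ranges: [-2.69, 2.69], [-0.47, 2.24], [-1.27, 1.36], [0.19, 2.51], [-1.53, 4.68], [0.08, 2.07], [-3.09, 3.09]. Speed limits (rad/s): [2.57, 2.57, 3.14, 3.14, 3.14, 3.14, 3.14].

INTERFACE

Orientations are given as a unit quaternion [w, x, y, z].
In Python, from rig import state, snapshot, ticket, ctrl gives the robot as it stands. The module is installed in compiled form; this text tells all that it offers.
- The arm moves only by the shell command python3 -m handwheel 'ROWS' [FORCE]. ROWS is a JSON object whose one key "moves" holds a list that holds one entry, the list of rows, each a list of 7 numbers: the finger opening in mm, from 0 to 85.4, then the shift along the tool's x, y, z in mm, then the turn, a rotation vector about the tool's x, y, z in degrees. A call has 1 to 5 rows; each row shifts and turns the commanded pose from where the row before left it, along the tool's axes as they then stand; what a row does not reach is not made up. A row lasts 1/10 s, in which the tool goes at most 50 mm and 8.59 degrees, less where a joint would pass 70% of its speed; a pose out of reach is approached as far as the arm can. A call is refused whole if a number of a shift passes 50 or a number of a turn 8.59, either way. A call with a gripper value outside its range is refused whole. The fingers move at their own pace and stop on an object; FORCE is the grip in N (left out, the last holds). Time passes only in rows, so rows that do not move let the fingers close. It gives the time, the measured TCP pose, the force, the opening and the grip force at its end, in the units of the state.
- state(): the state, without advancing time (a new reading comes with each control period).
- snapshot(name): name is "side" or "top" or "wrist"; returns a dict with "pixels" (400x640x3 uint8, red, green, blue), "fov_y" (degrees; the focal length in pixels is half the picture's height over the tangent of half this angle, whatever the lens; pixels are square), "cx", "cy" (the principal point, pixels), "distortion" ([k1, k2, p1, p2, k3] as OpenCV has them; the pictures are not rectified), "R" (3x3) and "t" (3): a world point X has camera coordinates R X + t. Camera axes: x right, y down, z forward; pixel columns grow to the right and rows downward; lengths in m; the calibration is good to about 2 mm. A picture is of the moment at which its call begins. There is no depth.
- ticket.finish_job(): hands the job in; it is judged then, once.
The state is a dict: "clock": time; "q": joint angles; "joint_velocities": joint speeds; "tau": joint torques, N m; "position": TCP position; "tcp_rot": TCP orientation; "force": force on the tool from outside, world axes, zero at the start; "wrist_torque": the same for the moment, N m; "gripper_width": finger opening in m; "finger_force": force on a finger pad.
Only numpy, scipy, OpenCV 4.12 (cv2) and the standard library are available. Lean on these libraries where they do the work, as an engineer would, in place of code of your own. Each camera call takes 0.05 s, during which the arm holds its last target. There are 200 camera calls.

## Working session

There is one attempt and no reset: what is moved stays moved. The work goes in short steps, Python scripts to look and compute and a shell command to move; the robot and the scene stay as the last step left them, time stands still between calls to the robot, and variables do not carry over. Pictures are saved under pics/ and viewed, at most 10 in all, crops included, and the job is handed in when it is done.

```bash
mkdir -p pics; cat > h.py <<'E'
import numpy as np, cv2
from rig import state, snapshot, ctrl
from scipy.spatial.transform import Rotation as Rn
def K(s):
    f=s["pixels"].shape[0]/2/np.tan(np.radians(s["fov_y"]/2)); return np.array([[f,0,s["cx"]],[0,f,s["cy"]],[0,0,1.]])
def ray(s,px):
    u=cv2.undistortPoints(np.array(px,float).reshape(-1,1,2),K(s),np.array(s["distortion"],float)).reshape(-1,2)
    R=np.array(s["R"]);t=np.array(s["t"])
    return -R.T@t, np.c_[u,np.ones(len(u))]@R
def onplane(s,px,z):
    c,d=ray(s,px); return c+d*((z-c[2])/d[:,2])[:,None]
def proj(s,X):
    return cv2.projectPoints(np.array(X,float).reshape(-1,1,3),cv2.Rodrigues(np.array(s["R"]))[0],np.array(s["t"],float),K(s),np.array(s["distortion"],float))[0].reshape(-1,2)
def save(s,n): cv2.imwrite(f"pics/{n}.png",np.array(s["pixels"])[:,:,::-1])
E
python3 - <<'E'
from h import *
import pickle
for n in("side","top","wrist"):
    s=snapshot(n); save(s,n+"0"); pickle.dump(s,open(n+"0.pkl","wb"))
    print(n,s["fov_y"],s["cx"],s["cy"],s["distortion"],-np.array(s["R"]).T@s["t"])
st=state();print(st["position"],st["tcp_rot"],st["clock"],ctrl.tcp_to_grasp,st["force"])
print(Rn.from_quat(st["tcp_rot"],scalar_first=True).as_matrix().round(3))
a=cv2.imread("pics/side0.png")
E
```

```text
side 44.178917265858736 318.4558980732315 198.4916237386799 [-0.10696468  0.          0.          0.          0.        ] [ 0.39103972 -1.26520202  0.54680027]
top 46.161493173951015 314.52992413022923 197.66303625217554 [-0.10955631  0.          0.          0.          0.        ] [ 0.41240468 -0.29996349  1.41661101]
wrist 66.43294234107303 313.390942012248 201.84902633018856 [-0.04718084  0.          0.          0.          0.        ] [ 0.27366964 -0.67584761  0.37330047]
[ 0.1986436  -0.696594    0.23040962] [-8.50682511e-04  9.90364933e-01  1.38479396e-01 -1.79021222e-04] 0.15 0.0187 [-0.94087173 -0.50682237  0.79175624]
[[ 0.962  0.274 -0.001]
 [ 0.274 -0.962  0.002]
 [-0.    -0.002 -1.   ]]
```

View pics/top0.png

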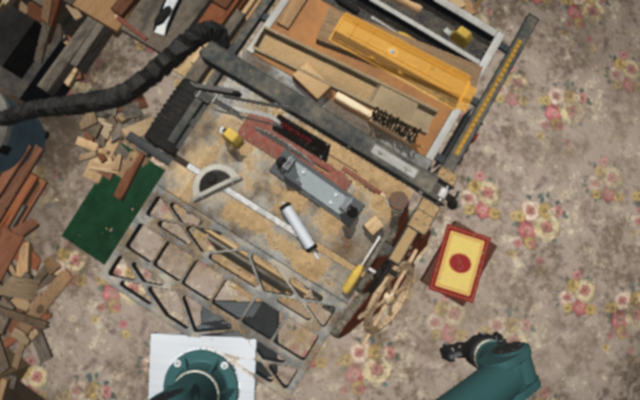

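View pics/side0.png

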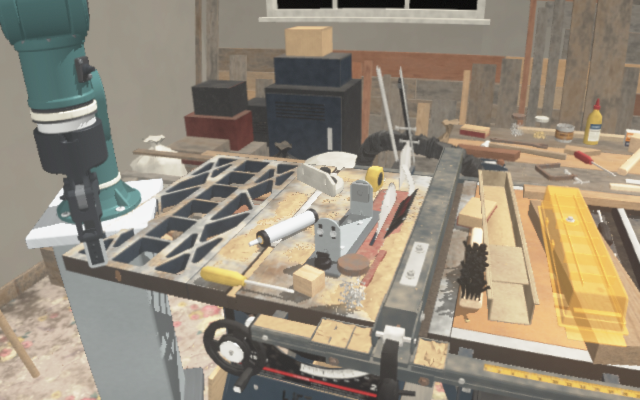

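Top view: head runs from about (285,165) to (350,212), and the roller from (284,205) to (318,255) with the long sprung pin at the lower end. The driver is at (360,265), the cube at (374,225) and the jar at (398,200). I'll zoom in on both views.

```bash
python3 - <<'E'
import cv2
a=cv2.imread("pics/top0.png")[140:300,250:420]; b=cv2.imread("pics/side0.png")[165:305,195:415]
cv2.imwrite("pics/c1.png",cv2.resize(a,None,fx=3.5,fy=3.5,interpolation=cv2.INTER_CUBIC))
cv2.imwrite("pics/c2.png",cv2.resize(b,None,fx=3.6,fy=3.6,interpolation=cv2.INTER_CUBIC))
E
```

```text
(no output)
```

View pics/c1.png

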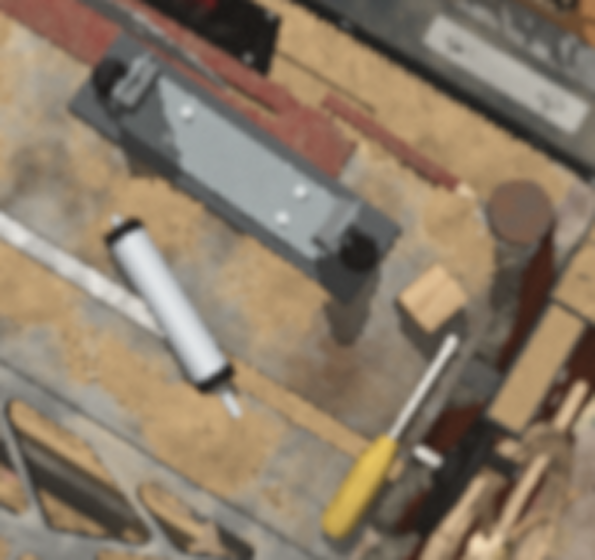

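View pics/c2.png

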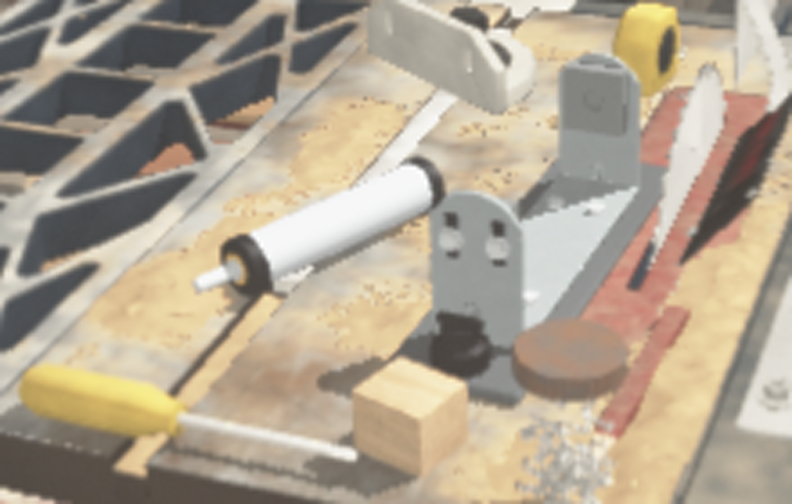

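The crops show the plate corners at (68,105), (122,32), (400,230), (345,303) in c1. The roller caps are at about (122,230) and (213,377), with the sprung tip at (237,414). In c2 the far block's recess is at (594,99), and the near block's inner face is hidden.

```bash
python3 - <<'E'
from h import *
import pickle
s=pickle.load(open("top0.pkl","rb"));d=pickle.load(open("side0.pkl","rb"))
c1=lambda p:np.array(p,float)/3.5+[250,140]
c2=lambda p:np.array(p,float)/3.6+[195,165]
P=onplane(s,c1([[68,105],[122,32],[400,230],[345,303]]),.008)
print(P.round(4),np.linalg.norm(P-np.roll(P,-1,0),axis=1))
c=P.mean(0);l=P[[0,1]].mean(0)-P[[2,3]].mean(0);l/=np.linalg.norm(l);print("head",c,l,np.degrees(np.arctan2(l[1],l[0])))
Q=onplane(s,c1([[115,218],[122,232],[213,377],[237,414]]),.019);print("roller",Q.round(4),np.linalg.norm(Q[0]-Q[3]))
Q2=onplane(d,c2([[425,186],[250,265],[200,285]]),.019);print("side roller",Q2.round(4))
# recess far block: intersect with plane y_head=91
R,dd=ray(d,c2([[594,99],[628,137],[560,125],[563,70],[628,80]]))
n=l; x=np.array([l[1],-l[0],0])
for v in dd:
    k=((c[:2]+.091*l[:2]-R[:2])@l[:2])/(v[:2]@l[:2]); X=R+k*v; print("blk", X.round(4),(X-c)@x)
E
```

```text
[[ 0.653  -0.1796  0.008 ]
 [ 0.7192 -0.224   0.008 ]
 [ 0.5531 -0.4704  0.008 ]
 [ 0.4886 -0.4242  0.008 ]] [0.07968141 0.29711085 0.0793359  0.29468241]
head [ 0.603465   -0.32455056  0.008     ] [0.55837838 0.8295864  0.        ] 56.05627430130457
roller [[ 0.5546 -0.2248  0.019 ]
 [ 0.5428 -0.2312  0.019 ]
 [ 0.4219 -0.3127  0.019 ]
 [ 0.3913 -0.3339  0.019 ]] 0.19638931278780922
side roller [[ 0.5478 -0.2393  0.019 ]
 [ 0.4266 -0.3196  0.019 ]
 [ 0.3953 -0.3374  0.019 ]]
blk [ 0.6581 -0.2517  0.0755] 0.004666360732876178
blk [ 0.6777 -0.2648  0.0523] 0.02818656946864057
blk [ 0.6388 -0.2386  0.0531] -0.018700137563671365
blk [ 0.6404 -0.2397  0.0926] -0.0167080421530556
blk [ 0.677  -0.2644  0.0924] 0.02743175511768827
```

```bash
cat >> h.py <<'E'
def pose():
    st=state(); return np.array(st["position"]),Rn.from_quat(st["tcp_rot"],scalar_first=True).as_matrix()
def togo(p,R):
    "shift (mm, current tool axes) and rotvec (deg, tool axes) to reach p,R; steps needed"
    p0,R0=pose(); d=R0.T@(np.array(p)-p0)*1000; w=np.degrees(Rn.from_matrix(R0.T@R).as_rotvec())
    print("shift",d.round(1),"turn",w.round(2))
def Rot(xdir,tilt=0):
    "tool x along horizontal xdir, down-pointing, tilt about tool y so that z leans to -x dir"
    l=np.r_[np.array(xdir[:2])/np.linalg.norm(xdir[:2]),0]; u=np.array([0,0,1.]);t=np.radians(tilt)
    z=-np.cos(t)*u-np.sin(t)*l; x=np.cos(t)*l-np.sin(t)*u; return np.c_[x,np.cross(z,x),z]
E
python3 - <<'E'
from h import *
import pickle
w=pickle.load(open("wrist0.pkl","rb")); p,R=pose()
print("cam axes in tool\n",(R.T@np.array(w["R"]).T).round(3), R.T@(-np.array(w["R"]).T@w["t"]-p))
l=np.array([.558,.83,0]); c=np.array([.6035,-.3246,0])
togo(c-.083*l+[0,0,.23],Rot(l,35)); togo(c-.083*l+[0,0,.23],Rot(l,0))
E
```

```text
cam axes in tool
 [[ 0.001 -0.954 -0.299]
 [ 1.     0.001 -0.001]
 [ 0.001 -0.299  0.954]] [ 0.07782209  0.00038037 -0.14290099]
shift [ 427.9 -193.1    0.7] turn [-12.36 -33.57 -38.86]
shift [ 427.9 -193.1    0.7] turn [-1.000e-01 -3.000e-02 -4.017e+01]
```

```bash
python3 -m handwheel '{"moves":[[[85,43.6,-20,0,0,0,0],[85,43.6,-20,0,0,0,0],[85,43.6,-20,0,0,0,0],[85,43.6,-20,0,0,0,0],[85,43.6,-20,0,0,0,0]]]}' >/dev/null
python3 -m handwheel '{"moves":[[[85,43.6,-20,0,0,0,0],[85,43.6,-20,0,0,0,0],[85,43.6,-20,0,0,0,0],[85,43.6,-20,0,0,0,0],[85,43.6,-20,0,0,0,0]]]}' >/dev/null
python3 -m handwheel '{"moves":[[[85,0,0,6,0,0,-8],[85,0,0,6,0,0,-8],[85,0,0,6,0,0,-8],[85,0,0,6,0,0,-8],[85,0,0,6,0,0,-8]]]}'
python3 -m handwheel '{"moves":[[[85,0,0,0,0,-7.5,0],[85,0,0,0,0,-7.5,0],[85,0,0,0,0,0,0],[85,0,0,0,0,0,0]]]}'
python3 - <<'E'
from h import *
import pickle
l=np.array([.558,.83,0]); c=np.array([.6035,-.3246,0])
togo(c-.072*l+[0,0,.2],Rot(l,15))
s=snapshot("wrist");save(s,"w1");pickle.dump(s,open("w1.pkl","wb"))
E
```

```text
clock: 1.65
position: [0.563, -0.3851, 0.2007]
tcp_rot: [-0.0, 0.882, 0.471, -0.0]
force: [-0.2, -0.3, 0.5]
gripper_width: 0.0854
finger_force: 0.0
clock: 2.05
position: [0.5644, -0.383, 0.2006]
tcp_rot: [0.06, 0.875, 0.467, -0.115]
force: [-0.8, -0.4, -0.9]
gripper_width: 0.0851
finger_force: 0.0
shift [-1.5 -0.1  1. ] turn [-0.06 -0.09  0.08]
```

View pics/w1.png

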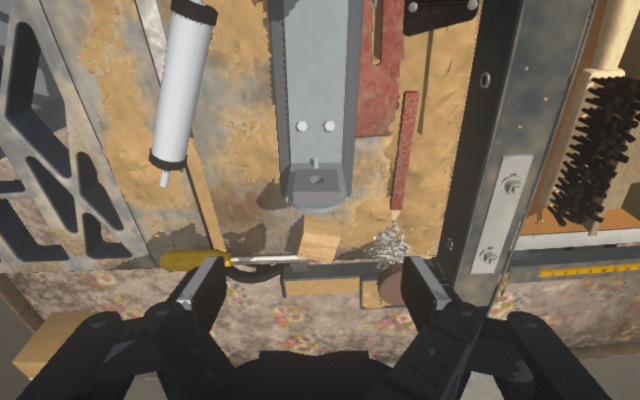

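The wrist view shows block a's inner face with its recess at about (316,180), and the roller from (194,10) to its sprung tip at (164,184). I'll zoom on the block.

```bash
python3 - <<'E'
import cv2
a=cv2.imread("pics/w1.png")[135:220,262:372]
cv2.imwrite("pics/c3.png",cv2.resize(a,None,fx=7,fy=7,interpolation=cv2.INTER_CUBIC))
E
```

```text
(no output)
```

View pics/c3.png

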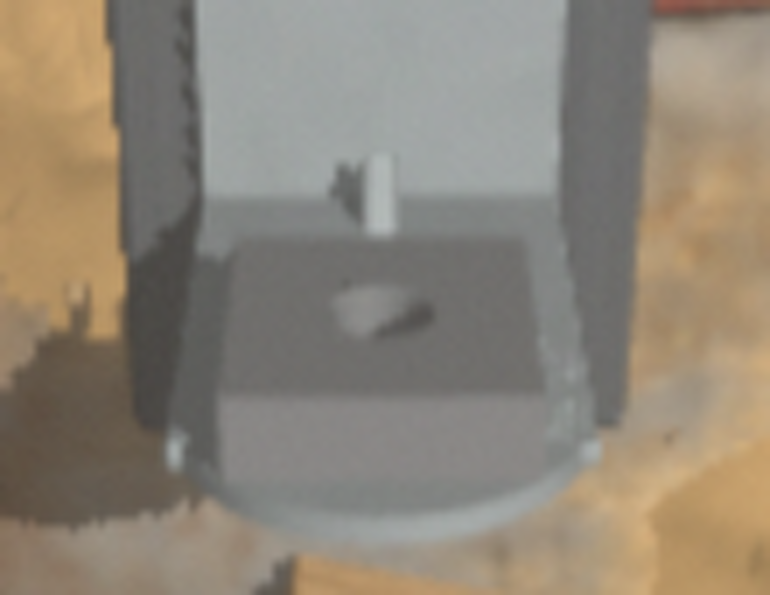

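```bash
cat > fit.py <<'E'
from h import *
import pickle
from scipy.optimize import least_squares
s=pickle.load(open("top0.pkl","rb"));d=pickle.load(open("side0.pkl","rb"));w=pickle.load(open("w1.pkl","rb"))
c1=lambda p:np.array(p,float)/3.5+[250,140]-.36
c2=lambda p:np.array(p,float)/3.6+[195,165]-.36
c3=lambda p:np.array(p,float)/7+[262,135]-.43
def H(v,X):
    c,t=np.cos(v[2]),np.sin(v[2]); x=np.array([t,-c,0]);y=np.array([c,t,0]); X=np.array(X,float)
    return np.r_[v[:2],0]+X[:,:1]*x+X[:,1:2]*y+X[:,2:]*[0,0,1]
pl=[[-.042,.15,.008],[.042,.15,.008],[.042,-.15,.008],[-.042,-.15,.008]]
A=lambda z:[[-.02,-.091,z-.022],[.02,-.091,z-.022],[-.02,-.091,z+.022],[.02,-.091,z+.022],[0,-.091,z]]
B=lambda z:[[-.02,.091,z+.022],[.02,.091,z+.022],[.02,.091,z-.022],[-.02,.091,z-.022],[0,.091,z]]
top=lambda v:(proj(s,H(v,pl))-c1([[68,105],[122,32],[400,230],[345,303]])).ravel()
wr=lambda v:(proj(w,H(v,A(v[3])+pl[2:]))-c3([[234,240],[526,240],[218,393],[547,393],[382,312],[620,425],[137,428]])).ravel()
sd=lambda v:(proj(d,H(v,B(v[4])))-c2([[563,70],[628,80],[628,137],[560,125],[594,99]])).ravel()
v0=[.6035,-.3246,np.radians(56),.075,.075]
if __name__=="__main__":
  for n,f in(("top",top),("wrist",wr),("side",sd),("wr+top",lambda v:np.r_[wr(v),top(v)]),("all",lambda v:np.r_[wr(v),top(v),sd(v)])):
    r=least_squares(lambda v:np.r_[f(v),(v-v0)*[20,20,5,20,20]],v0); print(n,r.x[:2].round(4),np.degrees(r.x[2]).round(2),r.x[3:].round(4),"rms",np.sqrt((f(r.x)**2).mean()).round(2))
    print(f(r.x).reshape(-1,2).round(1).tolist())
  for px in([[164,184],[193,10]],): print(onplane(w,px,.019))
E
python3 fit.py
```

```text
top [ 0.6046 -0.3234] 55.99 [0.075 0.075] rms 0.73
[[-1.0, 0.1], [-0.1, -1.0], [0.7, -0.4], [0.4, 1.3]]
wrist [ 0.6076 -0.3239] 56.38 [0.0763 0.075 ] rms 0.5
[[0.1, -0.7], [0.0, -0.8], [-0.4, 0.6], [0.3, 0.5], [-0.1, -0.2], [0.8, 0.5], [-0.7, 0.2]]
side [ 0.6109 -0.3331] 59.65 [0.075  0.0754] rms 0.95
[[0.5, -0.7], [-0.8, -1.5], [-1.1, 0.0], [1.3, 1.2], [0.1, 0.9]]
wr+top [ 0.6071 -0.324 ] 56.5 [0.0757 0.075 ] rms 0.73
[[-0.0, -0.6], [-0.2, -0.8], [-0.5, 0.7], [0.1, 0.5], [-0.3, -0.2], [0.8, 0.6], [-0.7, 0.5], [-0.9, -0.3], [-0.2, -1.5], [1.0, -1.7], [0.9, 0.1]]
all [ 0.6075 -0.3241] 56.31 [0.0758 0.0726] rms 0.82
[[0.0, -0.7], [-0.1, -0.7], [-0.5, 0.6], [0.2, 0.5], [-0.2, -0.2], [0.7, 0.7], [-0.8, 0.3], [-0.8, -0.6], [-0.0, -1.7], [1.0, -1.6], [0.8, 0.1], [0.5, -0.8], [-1.2, -1.3], [-1.5, 0.2], [1.3, 1.0], [-0.1, 0.9]]
[[ 0.39376391 -0.33444134  0.019     ]
 [ 0.54372357 -0.23159876  0.019     ]]
```

```bash
python3 - <<'E'
from h import *
a=np.radians(34); x=[np.cos(a),np.sin(a)]
togo([.484,-.2735,.10],Rot(x)); print(state()["q"])
E
```

```text
shift [  72.6 -127.9   85.2] turn [ 2.81 14.8  21.84]
[ 0.42174019  0.58452567 -0.00656881  1.73281767  0.33493578  0.90051536
 -0.39704121]
```

```bash
python3 -m handwheel '{"moves":[[[85,0,0,0,0,7.4,0],[85,0,0,0,0,7.4,0],[85,9.2,-25.6,0,0,0,0],[85,9.2,-25.6,0,0,0,0],[85,9.2,-25.6,0,0,0,0]]]}' >/dev/null
python3 -m handwheel '{"moves":[[[85,9.2,-25.6,0,0,0,0],[85,9.2,-25.6,0,0,0,0],[85,0,0,25,0,0,7.4],[85,0,0,25,0,0,7.4],[85,0,0,25,0,0,7.4]]]}'
python3 -m handwheel '{"moves":[[[85,0,0,25,0,0,0],[85,0,0,0,0,0,0],[85,0,0,0,0,0,0]]]}'
python3 - <<'E'
from h import *
a=np.radians(34); x=[np.cos(a),np.sin(a)]
togo([.484,-.2735,.003],Rot(x))
s=snapshot("wrist"); save(s,"w2")
cv2.imwrite("pics/w2.png",np.array(s["pixels"])[:,:,::-1])
p,R=pose(); O=np.array([.484,-.2735,.019]); X=np.r_[x,0]
print(proj(s,[O+.089*X,O+.080*X,O,O-.08*X,O-.11*X]).round(1))
E
```

```text
clock: 3.1
position: [0.4818, -0.278, 0.1262]
tcp_rot: [0.002, 0.958, 0.286, -0.001]
force: [0.3, 0.9, -0.1]
gripper_width: 0.085
finger_force: 0.0
clock: 3.4
position: [0.482, -0.2772, 0.1014]
tcp_rot: [0.001, 0.957, 0.289, -0.002]
force: [0.4, 0.0, -0.9]
gripper_width: 0.0851
finger_force: 0.0
shift [ 4.1 -2.1 98.4] turn [ 0.06  0.21 -0.43]
[[308.5  83.6]
 [308.7  97.1]
 [309.8 205.5]
 [310.8 293.9]
 [311.1 322.6]]
```

View pics/w2.png

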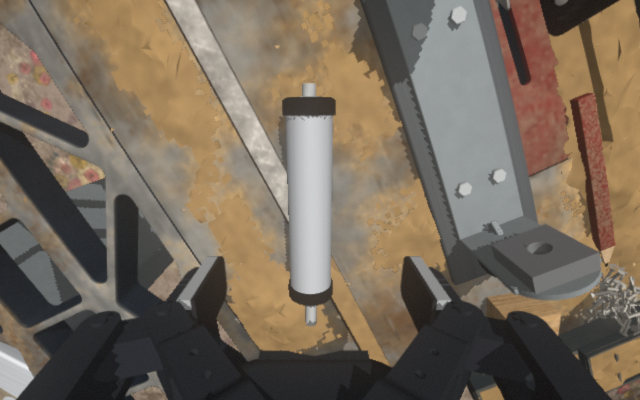

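Roller tips are at (309,83) and (311,323), within 1 px of the prediction. The pose is confirmed, so I'm descending to grip.

```bash
python3 -m handwheel '{"moves":[[[85,4,-2,24,0,0,-0.4],[85,0,0,24,0,0,0],[85,0,0,24,0,0,0],[85,0,0,16,0,0,0],[85,0,0,9,0,0,0]]]}'
python3 -m handwheel '{"moves":[[[85,0,0,0,0,0,0],[60,0,0,0,0,0,0],[28,0,0,0,0,0,0],[28,0,0,0,0,0,0],[28,0,0,0,0,0,0]]]}' 60
python3 -m handwheel '{"moves":[[[28,0,0,0,0,0,0],[28,0,0,0,0,0,0],[28,0,0,0,0,0,0]]]}'
```

```text
clock: 3.95
position: [0.4854, -0.273, 0.0044]
tcp_rot: [0.002, 0.956, 0.293, -0.001]
force: [-0.0, 0.2, 0.4]
gripper_width: 0.085
finger_force: 0.0
clock: 4.45
position: [0.4856, -0.2727, 0.0051]
tcp_rot: [0.002, 0.956, 0.293, -0.001]
force: [0.1, 0.4, 5.1]
gripper_width: 0.0323
finger_force: 59.0
clock: 4.75
position: [0.4856, -0.2727, 0.0051]
tcp_rot: [0.002, 0.956, 0.293, -0.001]
force: [-1.8, -0.3, 5.1]
gripper_width: 0.0319
finger_force: 59.0
```

```bash
python3 -m handwheel '{"moves":[[[28,0,0,-10,0,0,0],[28,0,0,-30,0,0,0],[28,0,0,-40,0,0,0],[28,0,0,-45,0,0,0],[28,0,0,-20,0,0,0]]]}'
cat >> h.py <<'E'
HD=np.array([.6075,-.3240,0]); YAW=56.3
def hp(x,y,z=0):
    a=np.radians(YAW); return HD+x*np.array([np.sin(a),-np.cos(a),0])+y*np.array([np.cos(a),np.sin(a),0])+[0,0,z]
def tcp_for_tip(tip,th,off=-.0018,drop=.0139,L=.110):
    a=np.radians(YAW+th); e=np.array([np.cos(a),np.sin(a),0]); return tip+(L-off)*e-[0,0,drop], Rot(e)
E
python3 - <<'E'
from h import *
p,R=tcp_for_tip(hp(0,-.076,.076),16); print(p); p[2]=pose()[0][2]; togo(p,R); print(state()["q"],state()["gripper_width"])
E
```

```text
clock: 5.25
position: [0.4863, -0.2723, 0.153]
tcp_rot: [0.003, 0.956, 0.293, 0.0]
force: [1.3, -0.0, -3.8]
gripper_width: 0.0325
finger_force: 60.3
[ 0.59932272 -0.28072096  0.0621    ]
shift [88.9 70.4  0.3] turn [  0.29   0.14 -38.18]
[ 0.4724547   0.48812928 -0.06094714  2.05326662  0.05707839  0.59735705
 -0.60382179] 0.03250075846974929
```

```bash
python3 -m handwheel '{"moves":[[[28,17.8,14.1,0,0,0,0],[28,17.8,14.1,0,0,0,0],[28,17.8,14.1,0,0,0,0],[28,17.8,14.1,0,0,0,0],[28,17.8,14.1,0,0,0,0]]]}' >/dev/null
python3 -m handwheel '{"moves":[[[28,0,0,0,0,0,-7.6],[28,0,0,0,0,0,-7.6],[28,0,0,0,0,0,-7.6],[28,0,0,0,0,0,-7.6],[28,0,0,0,0,0,-7.6]]]}'>/dev/null
python3 -m handwheel '{"moves":[[[28,0,0,0,0,0,0],[28,0,0,0,0,0,0],[28,0,0,0,0,0,0]]]}'
python3 - <<'E'
from h import *
import pickle
p,R=tcp_for_tip(hp(0,-.076,.076),16); togo(p,R)
w=snapshot("wrist");d=snapshot("side");pickle.dump((w,d),open("p3.pkl","wb"));save(w,"w3");save(d,"s3")
p,R=pose(); O=p+R@[-.0018,0,-.0139]; X=R[:,0]; T=[O+.089*X,O+.08*X,O-.08*X,O-.11*X]
print(proj(w,T).round(1).tolist(),proj(d,T).round(1).tolist(), proj(d,[hp(0,.091,.075)]))
a=np.array(w["pixels"])[0:400,160:480,::-1];b=np.array(d["pixels"])[140:290,270:420,::-1]
b=cv2.resize(b,(480,480),interpolation=cv2.INTER_CUBIC)
im=np.zeros((480,800,3),np.uint8);im[:400,:320]=a;im[:,320:]=b;cv2.imwrite("pics/c4.png",im)
E
```

```text
clock: 6.55
position: [0.5979, -0.2801, 0.1488]
tcp_rot: [0.0, 0.809, 0.588, -0.002]
force: [-0.1, -0.6, -3.0]
gripper_width: 0.0323
finger_force: 60.2
shift [ 0.2  1.7 86.7] turn [-0.1   0.2  -0.29]
[[310.6, 79.3], [310.7, 102.9], [311.6, 399.6], [311.7, 435.3]] [[340.8, 150.6], [340.4, 151.9], [332.9, 178.0], [331.2, 183.7]] [[359.56932743 192.11691392]]
```

View pics/c4.png

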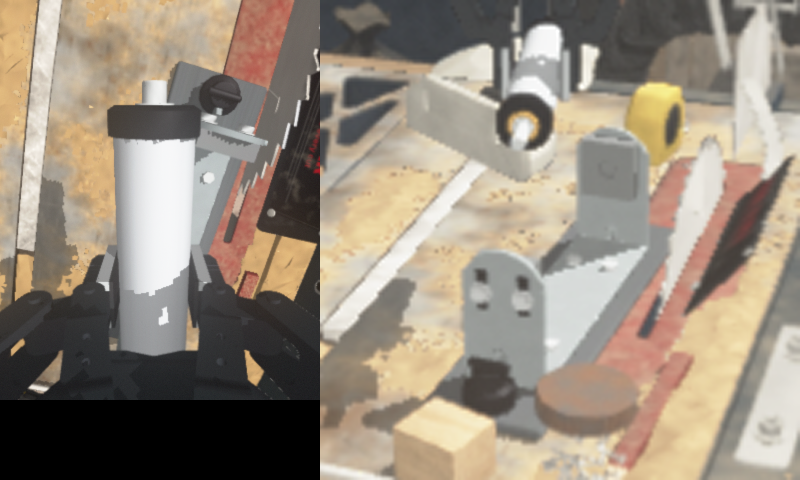

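The fixed tip is at (313,80) in the wrist view and the sprung tip at about (331,183) in the side view. Both agree with the model, so I'm lowering into the head.

```bash
python3 -m handwheel '{"moves":[[[28,0,1.7,20,0,0,-0.3],[28,0,0,20,0,0,0],[28,0,0,20,0,0,0],[28,0,0,17,0,0,0],[28,0,0,9.5,0,0,0]]]}'
python3 -m handwheel '{"moves":[[[28,0,0,0,0,0,0],[28,0,0,0,0,0,0],[28,0,0,0,0,0,0]]]}'
python3 - <<'E'
from h import *
p,R=tcp_for_tip(hp(0,-.076,.076),16); togo(p,R)
p,R=tcp_for_tip(hp(0,-.095,.076),16); togo(p,R)
print(pose()[1].T@state()["force"])
E
```

```text
clock: 7.15
position: [0.599, -0.2806, 0.0608]
tcp_rot: [-0.0, 0.807, 0.591, -0.002]
force: [-0.3, 0.3, -3.1]
gripper_width: 0.0326
finger_force: 60.3
clock: 7.45
position: [0.6007, -0.2812, 0.0635]
tcp_rot: [0.001, 0.807, 0.591, -0.001]
force: [0.0, -0.1, -3.0]
gripper_width: 0.0323
finger_force: 60.3
shift [ 0.1 -1.5  1.4] turn [0.06 0.2  0.12]
shift [-18.2  -6.8   1.4] turn [0.06 0.2  0.12]
[-0.09830622  0.03172637  3.00229553]
```

```bash
cat > st.py <<'E'
from h import *
s=state();p,R=pose();a=np.radians(YAW);l=np.array([np.cos(a),np.sin(a),0]);x=np.array([np.sin(a),-np.cos(a),0])
O=p+R@[-.0018,0,-.0139]; h=lambda X:[round(1000*float(v),1) for v in((X-HD)@x,(X-HD)@l,X[2])]
f=np.array(s["force"]);m=np.array(s["wrist_torque"])
print("t",s["clock"],"spring_out",h(O-.11*R[:,0]),"fixed",h(O+.089*R[:,0]),"F head",[round(float(v),1) for v in(f@x,f@l,f[2])],"M",[round(float(v),2) for v in(m@x,m@l,m[2])],"w",round(s["gripper_width"]*1000,1))
E
python3 -m handwheel '{"moves":[[[28,-3,-2.4,1.4,0,0,0],[28,-3,-0.9,0,0,0,0],[28,-3,-0.9,0,0,0,0],[28,-3,-0.9,0,0,0,0],[28,0,0,0,0,0,0]]]}' >/dev/null; python3 st.py
python3 -m handwheel '{"moves":[[[28,-2,-0.6,0,0,0,0],[28,0,0,0,0,0,0]]]}' >/dev/null; python3 st.py
python3 -m handwheel '{"moves":[[[28,-2,-0.6,0,0,0,0],[28,0,0,0,0,0,0]]]}' >/dev/null; python3 st.py
python3 -m handwheel '{"moves":[[[28,-2,-0.6,0,0,0,0],[28,0,0,0,0,0,0]]]}' >/dev/null; python3 st.py
```

```text
t 7.95 spring_out [-0.9, -90.0, 75.5] fixed [-55.9, 101.2, 74.7] F head [0.1, 0.2, -3.4] M [0.04, 0.03, 0.01] w 31.9
t 8.15 spring_out [-0.8, -91.2, 75.4] fixed [-56.0, 100.0, 74.6] F head [0.1, -1.1, -3.2] M [0.02, -0.05, -0.02] w 32.1
t 8.35 spring_out [-0.9, -93.3, 75.3] fixed [-56.1, 97.9, 74.6] F head [-0.5, -0.0, -2.8] M [0.03, 0.09, 0.03] w 32.6
t 8.55 spring_out [-0.9, -95.5, 75.3] fixed [-56.1, 95.7, 74.6] F head [0.1, -0.3, -3.2] M [0.02, -0.05, -0.02] w 31.8
```

```bash
python3 -m handwheel '{"moves":[[[28,-2,-0.6,0,0,0,0],[28,0,0,0,0,0,0]]]}' >/dev/null; python3 st.py
python3 -m handwheel '{"moves":[[[28,-2,0,0,0,0,0],[28,0,0,0,0,0,0]]]}' >/dev/null; python3 st.py
python3 -m handwheel '{"moves":[[[28,-2,0,0,0,0,0],[28,0,0,0,0,0,0]]]}' >/dev/null; python3 st.py
```

```text
t 8.75 spring_out [-0.7, -97.4, 75.4] fixed [-55.9, 93.8, 74.7] F head [0.6, -0.7, -2.9] M [0.07, -0.03, 0.09] w 32.4
t 8.95 spring_out [-0.4, -98.3, 75.3] fixed [-55.6, 92.8, 74.8] F head [-1.1, 2.1, -3.1] M [0.3, 0.07, 0.04] w 32.1
t 9.15 spring_out [0.1, -100.0, 75.2] fixed [-55.2, 91.2, 74.8] F head [-1.2, 2.9, -3.4] M [0.77, 0.16, -0.02] w 32.4
```

```bash
python3 -m handwheel '{"moves":[[[28,-2,0,0,0,0,0],[28,-2,0,0,0,0,0],[28,0,0,0,0,0,0]]]}' >/dev/null; python3 st.py
python3 -m handwheel '{"moves":[[[28,-2,0,0,0,0,0],[28,-1,0,0,0,0,0],[28,0,0,0,0,0,0]]]}' >/dev/null; python3 st.py
python3 -m handwheel '{"moves":[[[28,-2,0,0,0,0,0],[28,0,0,0,0,0,0],[28,0,0,0,0,0,0]]]}' >/dev/null; python3 st.py
```

```text
t 9.45 spring_out [1.0, -103.3, 75.2] fixed [-54.3, 87.8, 74.9] F head [-1.6, 5.6, -2.6] M [1.21, 0.34, 0.01] w 32.1
t 9.75 spring_out [1.5, -105.0, 75.0] fixed [-53.9, 86.1, 75.0] F head [-1.6, 7.5, -2.9] M [1.4, 0.45, -0.01] w 32.5
t 10.05 spring_out [1.9, -106.0, 74.9] fixed [-53.7, 85.1, 75.0] F head [-2.0, 6.7, -3.0] M [1.66, 0.59, -0.01] w 32.3
```

```bash
python3 -m handwheel '{"moves":[[[28,-0.6,3.5,0,0,0,2],[28,-0.6,3.5,0,0,0,2],[28,-0.6,3.5,0,0,0,2],[28,0,0,0,0,0,0],[28,0,0,0,0,0,0]]]}' >/dev/null; python3 st.py
python3 -m handwheel '{"moves":[[[28,-0.6,3.5,0,0,0,2],[28,-0.6,3.5,0,0,0,2],[28,0,0,0,0,0,0],[28,0,0,0,0,0,0]]]}' >/dev/null; python3 st.py
```

```text
t 10.55 spring_out [1.5, -107.1, 74.9] fixed [-33.8, 88.7, 75.2] F head [-2.0, 8.4, -2.6] M [1.8, 0.43, -0.12] w 32.2
t 10.95 spring_out [1.2, -108.7, 75.0] fixed [-20.2, 89.2, 75.2] F head [-1.1, 8.2, -3.5] M [1.68, 0.23, -0.16] w 32.4
```

```bash
python3 -m handwheel '{"moves":[[[28,-1.5,0,0,0,0,0],[28,-0.3,3.5,0,0,0,2],[28,-0.3,3.5,0,0,0,2],[28,0,0,0,0,0,0],[28,0,0,0,0,0,0]]]}' >/dev/null; python3 st.py
python3 -m handwheel '{"moves":[[[28,-0.2,3.5,0,0,0,2],[28,0,0,0,0,0,0],[28,0,0,0,0,0,0]]]}' >/dev/null; python3 st.py;  python3 -c "
from h import *
togo(pose()[0],Rot(hp(0,1)-HD))"
```

```text
t 11.45 spring_out [0.6, -109.2, 74.9] fixed [-7.1, 89.6, 75.4] F head [-1.5, 9.0, -2.6] M [1.95, 0.26, -0.15] w 32.1
t 11.75 spring_out [0.3, -109.1, 74.9] fixed [-0.6, 89.9, 75.5] F head [-0.9, 10.3, -3.0] M [2.0, 0.26, -0.11] w 32.4
shift [0. 0. 0.] turn [ 0.01 -0.17  0.24]
```

```bash
python3 -m handwheel '{"moves":[[[28,0,0.3,1,0,-0.6,0],[28,0,0,0,0,0,0],[28,0,0,0,0,0,0]]]}' >/dev/null; python3 st.py
for i in 1; do python3 -m handwheel '{"moves":[[[28,1,0,0,0,0,0],[28,0,0,0,0,0,0]]]}' >/dev/null; done; python3 st.py
python3 -m handwheel '{"moves":[[[28,1,0,0,0,0,0],[28,0,0,0,0,0,0]]]}' >/dev/null; python3 st.py
python3 -m handwheel '{"moves":[[[28,1,0,0,0,0,0],[28,0,0,0,0,0,0]]]}' >/dev/null; python3 st.py
```

```text
t 12.05 spring_out [0.2, -108.9, 75.0] fixed [-0.6, 90.1, 73.5] F head [-1.2, 9.1, -2.2] M [2.03, 0.37, -0.16] w 32.0
t 12.25 spring_out [0.2, -108.3, 75.1] fixed [-0.6, 90.7, 73.5] F head [-2.0, 9.1, -2.5] M [2.01, 0.38, -0.14] w 32.1
t 12.45 spring_out [0.2, -107.7, 75.2] fixed [-0.6, 91.3, 73.5] F head [-2.3, 8.7, -2.2] M [1.85, 0.4, -0.09] w 32.5
t 12.65 spring_out [0.2, -107.2, 75.2] fixed [-0.6, 91.8, 73.4] F head [-1.5, 8.1, -2.1] M [1.74, 0.4, -0.15] w 32.2
```

```bash
for i in 1; do python3 -m handwheel '{"moves":[[[28,1,0,0,0,0,0],[28,0,0,0,0,0,0],[28,0,0,0,0,0,0]]]}' >/dev/null; done; python3 st.py
python3 -m handwheel '{"moves":[[[28,1,0,0,0,0,0],[28,0,0,0,0,0,0],[28,0,0,0,0,0,0]]]}' >/dev/null; python3 st.py
python3 -m handwheel '{"moves":[[[28,1,0,0,0,0,0],[28,0,0,0,0,0,0],[28,0,0,0,0,0,0]]]}' >/dev/null; python3 st.py
```

```text
t 12.95 spring_out [0.2, -106.6, 75.2] fixed [-0.6, 92.4, 73.3] F head [-2.4, 8.0, -1.2] M [1.65, 0.43, -0.02] w 32.2
t 13.25 spring_out [0.2, -106.0, 75.3] fixed [-0.6, 92.9, 73.3] F head [-1.8, 7.2, -1.7] M [1.58, 0.39, -0.08] w 32.4
t 13.55 spring_out [0.1, -105.5, 75.3] fixed [-0.6, 93.5, 73.2] F head [-2.3, 6.8, -2.1] M [1.46, 0.42, -0.02] w 31.8
```

```bash
python3 -m handwheel '{"moves":[[[28,1,0,0,0,0,0],[28,1,0,0,0,0,0],[28,0,0,0,0,0,0],[28,0,0,0,0,0,0]]]}' >/dev/null;  python3 st.py
python3 -m handwheel '{"moves":[[[28,1,0,0,0,0,0],[28,1,0,0,0,0,0],[28,0,0,0,0,0,0],[28,0,0,0,0,0,0]]]}' >/dev/null; python3 st.py
python3 -m handwheel '{"moves":[[[28,1,0,0,0,0,0],[28,1,0,0,0,0,0],[28,0,0,0,0,0,0],[28,0,0,0,0,0,0]]]}' >/dev/null; python3 st.py
```

```text
t 13.95 spring_out [0.1, -104.3, 75.4] fixed [-0.5, 94.7, 73.2] F head [-1.5, 5.2, -0.9] M [1.25, 0.47, -0.01] w 31.8
t 14.35 spring_out [0.0, -103.5, 75.6] fixed [-0.5, 95.5, 73.0] F head [-2.8, 4.6, -0.2] M [1.16, 0.6, 0.02] w 32.2
t 14.75 spring_out [-0.0, -102.9, 75.7] fixed [-0.4, 96.0, 72.8] F head [-3.9, 2.8, 3.1] M [0.75, 0.87, 0.04] w 32.1
```

```bash
python3 -m handwheel '{"moves":[[[28,0,-1,-1,0,0.5,0],[28,0,0,0,0,0,0],[28,0,0,0,0,0,0]]]}' >/dev/null;  python3 st.py
python3 -m handwheel '{"moves":[[[28,0,-1,-0.5,0,0,0],[28,0,0,0,0,0,0],[28,0,0,0,0,0,0]]]}' >/dev/null;  python3 st.py
```

```text
t 15.05 spring_out [0.0, -102.5, 75.2] fixed [-0.3, 96.5, 74.3] F head [-0.6, 5.2, -3.6] M [0.95, 0.19, -0.06] w 32.5
t 15.35 spring_out [-0.3, -102.5, 76.1] fixed [-0.9, 96.5, 75.1] F head [0.9, 4.0, -4.3] M [1.06, -0.31, 0.18] w 31.9
```

```bash
python3 -m handwheel '{"moves":[[[28,1,0.6,0.4,0,0,0],[28,0,0,0,0,0,0],[28,0,0,0,0,0,0]]]}' >/dev/null;  python3 st.py
python3 -m handwheel '{"moves":[[[28,1,0,0,0,0,0],[28,0,0,0,0,0,0],[28,0,0,0,0,0,0]]]}' >/dev/null;  python3 st.py
python3 -m handwheel '{"moves":[[[28,1,0,0,0,0,0],[28,0,0,0,0,0,0],[28,0,0,0,0,0,0]]]}' >/dev/null;  python3 st.py
```

```text
t 15.65 spring_out [-0.3, -102.3, 75.8] fixed [-0.7, 96.7, 74.6] F head [2.3, 2.0, -2.6] M [0.78, -0.23, 0.13] w 32.0
t 15.95 spring_out [-0.4, -102.2, 75.9] fixed [-0.7, 96.8, 74.5] F head [2.3, -1.2, -1.8] M [0.03, -0.44, 0.21] w 32.2
t 16.25 spring_out [-0.5, -102.2, 76.0] fixed [-0.6, 96.8, 74.5] F head [2.5, -4.4, -1.0] M [-0.78, -0.53, 0.27] w 32.4
```

```bash
python3 -m handwheel '{"moves":[[[28,-1.4,0.5,0,0,0,0],[28,0,0,0,0,0,0],[28,0,0,0,0,0,0]]]}' >/dev/null;  python3 st.py
python3 -m handwheel '{"moves":[[[34,0,0,0,0,0,0],[36,0,0,0,0,0,0],[40,0,0,0,0,0,0],[50,0,0,0,0,0,0],[70,0,0,0,0,0,0]]]}' >/dev/null;  python3 st.py
python3 -m handwheel '{"moves":[[[85,0,0,0,0,0,0],[85,0,0,0,0,0,0],[85,0,0,0,0,0,0]]]}' >/dev/null;  python3 st.py
python3 - <<'E'
from h import *
d=snapshot("side");w=snapshot("wrist")
b=cv2.resize(np.array(d["pixels"])[150:290,300:400,::-1],(400,560),interpolation=cv2.INTER_CUBIC)
a=cv2.resize(np.array(w["pixels"])[:,150:470,::-1],(400,500))
im=np.zeros((560,800,3),np.uint8);im[:500,:400]=a;im[:,400:]=b;cv2.imwrite("pics/c5.png",im)
E
```

```text
t 16.55 spring_out [-0.4, -102.2, 75.8] fixed [-0.7, 96.8, 74.5] F head [0.8, -4.2, 1.0] M [-0.82, -0.38, 0.16] w 31.9
t 17.05 spring_out [-0.7, -100.2, 75.4] fixed [-1.3, 98.8, 74.5] F head [-0.1, -0.5, 1.1] M [-0.03, -0.02, 0.04] w 63.1
t 17.35 spring_out [-0.4, -101.2, 75.5] fixed [-0.7, 97.8, 74.5] F head [0.2, 0.3, 0.1] M [0.0, 0.01, 0.02] w 85.0
```

View pics/c5.png

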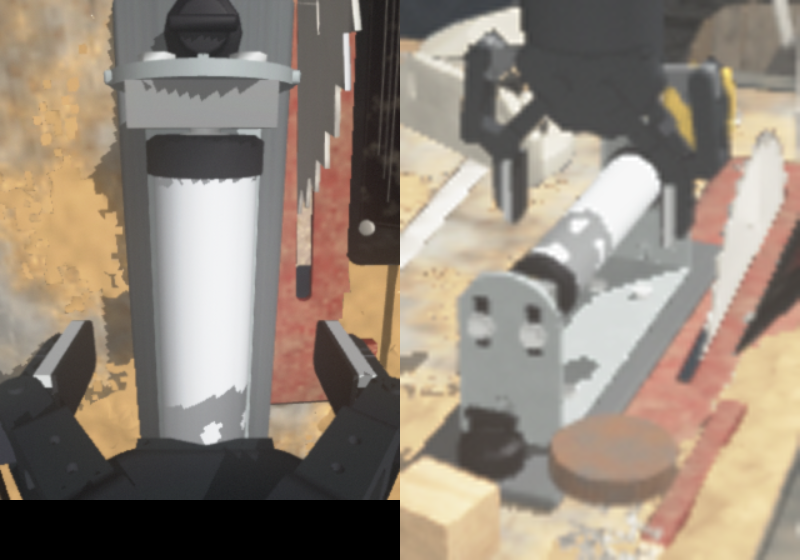

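The roller hangs between the blocks: the fixed cap sits about 2 mm from block b's face at (205,140), and the side view shows it level. I'll lift straight up clear.

```bash
python3 -m handwheel '{"moves":[[[85,0,0,-10,0,0,0],[85,0,0,-20,0,0,0],[85,0,0,-30,0,0,0],[85,0,0,-40,0,0,0],[85,0,0,-40,0,0,0]]]}'
python3 -m handwheel '{"moves":[[[85,0,0,0,0,0,0],[85,0,0,0,0,0,0],[85,0,0,0,0,0,0],[85,0,0,0,0,0,0]]]}'
python3 - <<'E'
from h import *
d=snapshot("side");w=snapshot("wrist")
b=cv2.resize(np.array(d["pixels"])[150:290,300:400,::-1],(400,560),interpolation=cv2.INTER_CUBIC)
a=cv2.resize(np.array(w["pixels"])[:,150:470,::-1],(400,500))
im=np.zeros((560,800,3),np.uint8);im[:500,:400]=a;im[:,400:]=b;cv2.imwrite("pics/c6.png",im)
E
```

```text
clock: 17.95
position: [0.613, -0.3141, 0.2028]
tcp_rot: [0.001, 0.881, 0.473, -0.002]
force: [0.4, 0.4, 0.5]
gripper_width: 0.0849
finger_force: 0.0
clock: 18.35
position: [0.6121, -0.3139, 0.1995]
tcp_rot: [-0.0, 0.881, 0.473, -0.003]
force: [-0.5, -0.2, -0.5]
gripper_width: 0.0849
finger_force: 0.0
```

View pics/c6.png

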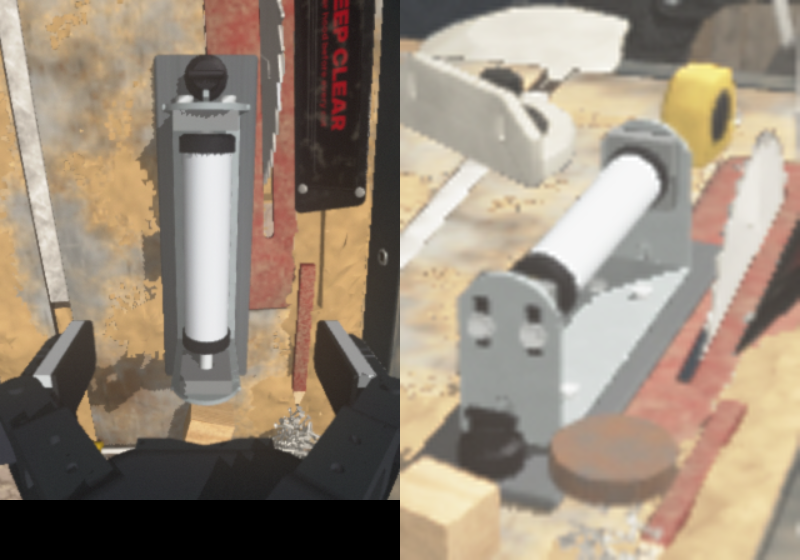

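The roller hangs free and level. The fixed cap is almost at block b (207,135) and the sprung pin enters block a (205,362).

```bash
python3 -c "
from rig import ticket; print(ticket.finish_job())"
```

```text
the job is handed in; nothing more can be done
None
```

The roller is back in the head, held by its spring with the sprung pin in block a and the rigid pin in block b; the gripper is clear and the job is handed in, though no verdict came back.

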